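# Refit the sampler carousel, load the sample vial and swing the sampling head over it

## Task

Refit the cleaned carousel on the sampler: lift it by its handle, turn it so that its three holes match the three drive pins and lower it fully home. Then take the tall sample vial from the tray and stand it fully down in the carousel pocket beside the index tab, and last swing the sampling head round over the vial as far as its stop. Set things down without dropping them, keep the vial upright, leave the short vial, the jar and the crimping pliers alone, and let go of everything.

Things in the scene. Friction and masses are not known exactly. Their poses are not given: they have to be found in the camera images.
- sampler: Low white instrument, fixed. Origin on the vertical drive axis at bench level; z up, front (display) to -x. Housing x -125..125, y -100..185 mm, 100 mm high, with the drive plate on top (see drive_seat). A steel column 30 mm thick stands at (0, 155) mm; the sampling head's arm turns on top of it, at 209 to 243 mm height. The drive is parked and does not turn.
- drive_seat (a point): Centre of the top face of the dark drive plate (124 mm across), 112 mm above the bench; axes as the sampler. Three upright steel pins stand on it, at 40 mm radius: one alone at +y (90 degrees from x), a pair at -45 and -135 degrees. The fitted carousel's origin comes here, its axes parallel to these.
- pin_single (a point): Tip of the single pin. Each pin is 9 mm thick, 22 mm tall above the plate, its upper 8 mm tapering to 3 mm.
- pin_pair_right (a point): Tip of the pin at -45 degrees.
- pin_pair_left (a point): Tip of the pin at -135 degrees.
- carousel: Loose two-deck aluminium vial carousel, 0.4 kg, 170 mm across. Origin: centre of its underside; z up. Lower deck z 0..6 mm: a disc with three through holes 12.5 mm wide at 40 mm radius, at 90, -45 and -135 degrees from x (fits the pins one way only). Upper deck z 28..34 mm: ring (radius 50..85 mm) with eight 26 mm pocket holes at 66 mm radius. Index tab, 22 mm wide: juts 13 mm from its rim at +y.
- carousel_handle (a point): Centre of the carousel's handle grip, 57 mm above the underside, on the axis; axes as the carousel. Upright black fin along x: 70 mm long, 18 mm thick, z 40..74 mm above the underside, on a web 12 mm thick.
- pocket_one (a point): Centre of the floor (lower deck) of the pocket beside the index tab, on the carousel at (0, 66, 6) mm; pocket 26 mm wide, its mouth 28 mm above this point.
- tall_vial: The sample vial: amber glass, aluminium crimp cap, 22.5 mm across, 75.5 mm tall, 35 g, upright in a cell of the tray. Origin: centre of its underside, 3 mm above the bench at the start. Sides straight from 3 to 60 mm height, then a shoulder to the 20 mm cap.
- short_vial: A like vial only 46 mm tall in another cell of the tray, at least 60 mm from the tall one: leave alone.
- vial_tray: White tray fixed to the bench, 105 x 72 mm, walls 30 mm high, 3 mm floor, 3 x 2 cells about 31 mm square. Origin: centre of its underside; x along its long side.
- sampling_head (a joint): Angle of the sampling head's arm about the column's vertical axis, rad: 0 fully parked (arm 0.35 rad outwards, i.e. towards +y, of the sampler's -x), growing anticlockwise seen from above, stop at 1.921 where the arm points along the sampler's -y and the head stands over the pocket facing the column. Friction 0.25 N m (about 3 N at the head); stays where it is left.
- head_center (a point): Centre of the white sampling head block at the arm's end, 89 mm from the hinge: 50 mm along the arm, 44 mm across, 66 mm tall, underside 207 mm above the bench (a fitted vial reaches 194 mm, the fitted carousel's handle 186 mm); a 24 mm cap 6 mm high on top. Its -x axis points away from the hinge; pushing its +y face turns it to the stop.
- head_hinge (a point): Point on the hinge axis of the sampling head, at the height of the head block's centre, 240 mm above the bench.
- cap_jar: Loose glass jar, 68 mm across, 85 mm tall: leave alone. Origin: centre of its underside.
- crimper: Loose crimping pliers lying flat, about 220 mm long, along its x axis: leave alone. Origin about midway, at bench level.

How it is judged:
On the way, in this order (a step that is already met when the one before it is completed fails the run):
1. the carousel sits fully home on the three drive pins (distance between carousel and drive_seat below 0.004 m and angle between carousel's own z axis and vertical below 0.04 rad and y of pocket_one in the frame of sampler above 0.058 m), for 0.2 s.
2. the tall vial stands fully down in the pocket beside the index tab (distance between tall_vial and pocket_one below 0.006 m and angle between tall_vial's own z axis and vertical below 0.1 rad and distance between carousel and drive_seat below 0.004 m), for 0.2 s.
3. the sampling head has been swung over the vial to its stop (value of joint sampling_head above 1.87 rad), for 0.2 s.
At the end, for the whole second after the job is handed in: Carousel home on the drive plate (origin within 4 mm of the seat, tilt under 0.04 rad, index tab towards the column); tall vial at rest in the pocket beside the tab (within 6 mm of its floor centre, tilt under 0.1 rad); sampling head at its stop (above 1.87 rad) (all of step 2 and angle between carousel's own z axis and vertical below 0.04 rad and y of pocket_one in the frame of sampler above 0.058 m and linear speed of tall_vial below 0.02 m/s and value of joint sampling_head above 1.87 rad); the robot touches nothing.
It fails at once if the carousel is dropped (falls free by more than about 10 mm) (contact force between carousel and the fingers below 0.05 N and linear speed of carousel above 0.45 m/s).
It fails at once if the tall vial is dropped (falls free by more than about 10 mm) (contact force between tall_vial and the fingers below 0.05 N and linear speed of tall_vial above 0.45 m/s).
It fails at once if the tall vial is tipped by more than 0.7 rad (angle between tall_vial's own z axis and vertical above 0.7 rad).
It fails at once if the short vial, the jar or the crimping pliers are moved by more than 30 mm (distance of any of short_vial, cap_jar, crimper from where it was at the start of the episode above 0.03 m).
It also fails if it takes over 72 s, if anything falls off the work surface, if the arm or the gripper's body presses on something with over 40 N, if the wrist force passes 120 N, or if a joint passes its speed limit or range.

## Robot

A 6-joint arm with a two-finger parallel gripper is mounted at the origin on the work surface. World frame = base frame: x ahead of the robot, y to its left, z up, the work surface at z = 0. Lengths are in m, angles in rad, forces in N, time in s.
With the tool pointing down it reaches from about 0.3 to 0.75 m from the base axis. Payload 8.5 kg.
Tool frame: the origin (TCP) lies on the mounting face of the last link; the fingertips stand 173 mm ahead of it and the grasp point (between the pads) lies 155 mm ahead of it; y points along the fingers, x is the direction in which the jaws open and shut, and the axes are right-handed (so a half turn about y gives the same grasp; the last joint's range is limited). The gripper opens to 85 mm and grips with 20 to 120 N. Pads are 22 mm wide; open, the fingers measure 114 mm over their backs; the gripper's body (76 mm by 85 mm) begins 54 mm behind the grasp point. The pads swing forward as they close: fully open they stand 13 mm farther back than shut.
Start: joints at [-1.548, 0.381, 1.297, -0, 1.464, -0.215], TCP at [0.13, -0.535, 0.405] pointing down, gripper open.
Joint ranges: [-3.11, 3.11], [-0.89, 2.33], [0.22, 2.48], [-1.42, 4.56], [0.17, 2.85], [-2.88, 2.88]. Speed limits (rad/s): [2.39, 2.39, 3.14, 3.14, 3.14, 3.14].

## Interface

Orientations are given as a rotation vector (axis times angle).
In Python, from workcell import ctrl gives the robot as it stands.
- The arm moves only by the tool apply_moves, never from a script. Its argument "deltas" is a list of rows, each a list of 2 entries, a list of its own where there are three numbers: the shift along the tool's x, y, z in m, then the turn about the tool's y in degrees. A call has 1 to 8 rows; each row shifts and turns the commanded pose from where the row before left it, along the tool's axes as they then stand; what a row does not reach is not made up. A row lasts 1/8 s, in which the tool goes at most 62.5 mm and 10.7 degrees, less where a joint would pass 70% of its speed; a pose out of reach is approached as far as the arm can. A call is refused whole if a number of a shift passes 0.0625 or a number of a turn 10.7, either way. A call with a gripper value outside its range is refused whole. "gripper" is the finger opening in m, from 0 to 0.0854, set as the call begins (left out, the last holds). The fingers move at their own pace and stop on an object; "squeeze" is the grip in N (left out, the last holds). Time passes only in rows, so rows that do not move let the fingers close. It gives the time, the measured TCP pose, the force and the opening at its end, in the units of the state.
- ctrl.observe(): the state, without advancing time (a new reading comes with each control period).
- ctrl.get_image(name): name is "scene" or "side" or "wrist"; returns a dict with "color" (400x640x3 uint8, red, green, blue), "range_z" (400x640 float32, m along the optical axis (not along the pixel's ray), 0 where there is no reading), "intrinsics" (3x3 intrinsics, pixels), "eye" and "rotation" of the camera in the world; the wrist camera has in their place "mount" (4x4, takes a point from camera to tool coordinates, whose origin is the TCP and whose axes are the tool frame's). Camera axes: x right, y down, z forward; pixel columns grow to the right and rows downward; lengths in m; the calibration is good to about 2 mm. The wrist camera is an equidistant fisheye: a pixel r from the principal point sees the ray r / f radians off the axis. A picture is of the moment at which its call begins: read the wrist's pose just before it.
- ctrl.close_job(): hands the job in, once; it reports no verdict.
The state is a dict: "clock": time; "qpos": joint angles; "joint_velocities": joint speeds; "tau": joint torques, N m; "tcp_pos": TCP position; "tool_rot": TCP orientation; "wrist_force": force on the tool from outside, world axes, zero at the start; "wrist_torque": the same for the moment, N m; "finger_gap": opening from 0.0 (shut) to 1.0 (fully open).
Only numpy, scipy, OpenCV 4.12 (cv2) and the standard library are available. Lean on these libraries where they do the work, as an engineer would, in place of code of your own. Each camera call takes 0.05 s, during which the arm holds its last target.

## Working session

There is one attempt and no reset: what is moved stays moved. The work goes in short steps, Python scripts to look and compute and a tool call to move; the robot and the scene stay as the last step left them, time stands still between calls to the robot, and variables do not carry over. Pictures are saved under pics/ and viewed, and the job is handed in when it is done.

Besides the shell and the picture viewer there is one more tool, called after "Call:" in YAML: its name, and indented under it one key for each argument. apply_moves: Moves the arm, as the interface text tells. Its arguments: {"type":"object","properties":{"deltas":{"type":"array"},"gripper":{"type":"number"},"squeeze":{"type":"number"}},"required":["deltas"]}

```bash
mkdir -p pics; ls; cat > h.py <<'E'
import numpy as np,cv2
from scipy.spatial.transform import Rotation as R
from workcell import ctrl
def snap(n,tag):
    o=ctrl.observe(); im=ctrl.get_image(n)
    cv2.imwrite(f'pics/{tag}.png',im['color'][:,:,::-1]); np.savez(f'pics/{tag}.npz',tcp=o['tcp_pos'],rot=o['tool_rot'],**im); return im
def load(tag): return dict(np.load(f'pics/{tag}.npz'))
def cloud(im):
    K=im['intrinsics'];z=im['range_z'];v,u=np.mgrid[:z.shape[0],:z.shape[1]]
    p=np.stack([(u-K[0,2])/K[0,0]*z,(v-K[1,2])/K[1,1]*z,z],-1)
    w=p@np.array(im['rotation']).T+np.array(im['eye']); w[z<=0]=np.nan; return w
def wcloud(im):
    K=im['intrinsics'];z=im['range_z'];v,u=np.mgrid[:z.shape[0],:z.shape[1]]
    a=(u-K[0,2])/K[0,0];b=(v-K[1,2])/K[1,1];th=np.hypot(a,b);s=np.tan(th)/np.maximum(th,1e-9)
    p=np.stack([a*s*z,b*s*z,z],-1);M=im['mount'];t=p@M[:3,:3].T+M[:3,3]
    w=t@R.from_rotvec(im['rot']).as_matrix().T+im['tcp'];w[(z<=0)|(th>1.4)]=np.nan;return w
def st():
    o=ctrl.observe();print('t',round(o['clock'],2),'tcp',np.round(o['tcp_pos'],4),'\n',np.round(R.from_rotvec(o['tool_rot']).as_matrix(),4),'\nq',np.round(o['qpos'],3),'F',np.round(o['wrist_force'],1),'gap',round(float(o['finger_gap']),3));return o
E
python3 - <<'E'
from h import *
st()
for n in ['scene','side','wrist']:
    im=snap(n,n+'0'); print(n,im['intrinsics'],im.get('eye'),im.get('rotation'),im.get('mount'))
st()
E
```

```text
pics
t 0.0 tcp [ 0.1296 -0.5345  0.4041] 
 [[ 2.356e-01 -0.000e+00  9.719e-01]
 [-9.719e-01  1.400e-03  2.356e-01]
 [-1.400e-03 -1.000e+00  3.000e-04]] 
q [-1.548  0.381  1.298  0.     1.464 -0.215] F [ 0.6  0.2 -1.2] gap 0.997
scene [[503.78480031   0.         320.58067464]
 [  0.         503.78480031 206.38115856]
 [  0.           0.           1.        ]] [1.63986464 0.16803931 1.10600115] [-1.60121486 -1.88625622  0.8390758 ] None
side [[379.54095545   0.         320.94963917]
 [  0.         379.54095545 191.80524551]
 [  0.           0.           1.        ]] [ 0.53146516 -0.74054939  0.69472022] [-2.22255792  0.13063176 -0.06565516] None
wrist [[309.70691629   0.         323.91924737]
 [  0.         309.70691629 199.98931294]
 [  0.           0.           1.        ]] None None [[ 9.99999769e-01  2.87499380e-04  6.15471084e-04  1.89114414e-04]
 [-4.99352549e-04 -3.03151693e-01  9.52942182e-01  3.05655203e-02]
 [ 4.60551388e-04 -9.52942269e-01 -3.03151479e-01  7.69711889e-02]
 [ 0.00000000e+00  0.00000000e+00  0.00000000e+00  1.00000000e+00]]
t 0.15 tcp [ 0.1295 -0.5345  0.4043] 
 [[ 2.355e-01 -0.000e+00  9.719e-01]
 [-9.719e-01  1.100e-03  2.355e-01]
 [-1.000e-03 -1.000e+00  2.000e-04]] 
q [-1.548  0.381  1.298  0.     1.464 -0.215] F [ 0.  0. -0.] gap 0.999
```

```bash
sed -i "s/np.array(im\['rotation'\]).T/R.from_rotvec(im['rotation']).as_matrix().T/" h.py; ls pics
```

```text
scene0.npz
scene0.png
side0.npz
side0.png
wrist0.npz
wrist0.png
```

View pics/scene0.png

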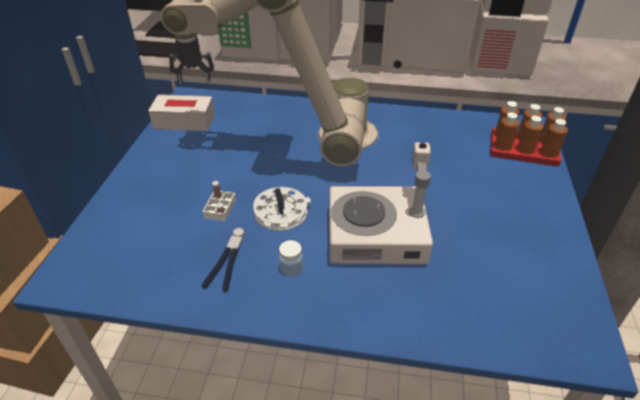

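View pics/side0.png

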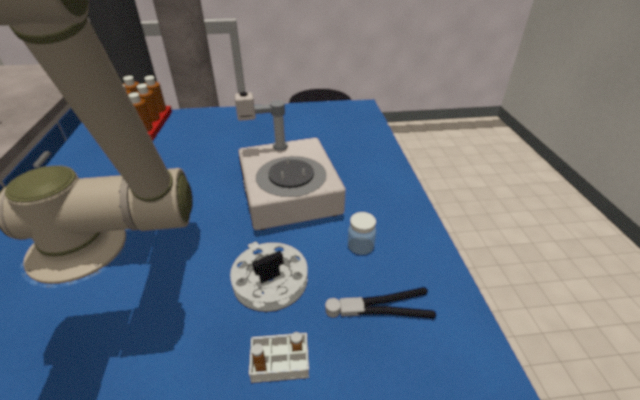

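View pics/wrist0.png

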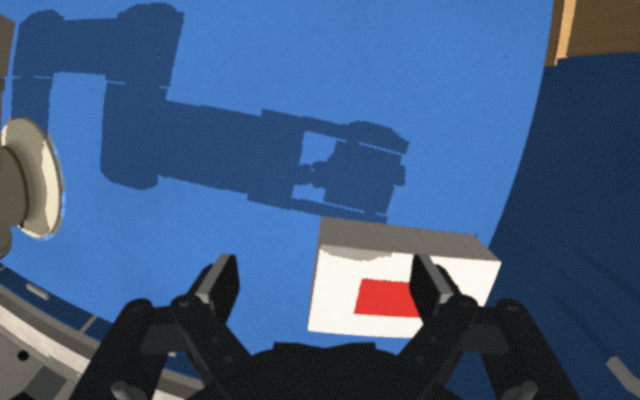

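```bash
cat > tm.py <<'E'
from h import *
import sys
# topdown colour map x 0.2..0.8, y -0.4..0.5 at 1mm
S=800/0.9
out=np.zeros((int(0.6*S),800,3),np.uint8);zz=np.full(out.shape[:2],-1.)
for t in ['side0','scene0']:
    im=load(t);w=cloud(im).reshape(-1,3);c=im['color'].reshape(-1,3)[:,::-1]
    px=((0.5-w[:,1])*S);py=((0.8-w[:,0])*S)
    ok=np.isfinite(w[:,0])&(px>=0)&(px<799)&(py>=0)&(py<out.shape[0]-1)&(w[:,2]<0.3)
    for a,b,z,cc in zip(px[ok].astype(int),py[ok].astype(int),w[ok,2],c[ok]):
        if z>zz[b,a]:
            zz[b,a]=z;out[b,a]=cc
    print(t, np.nanmedian(w[:,2]))
cv2.imwrite('pics/top0.png',cv2.dilate(out,np.ones((2,2))))
E
python3 tm.py
```

```text
side0 0.0014019357730975512
scene0 -0.00011357458690541833
```

View pics/top0.png

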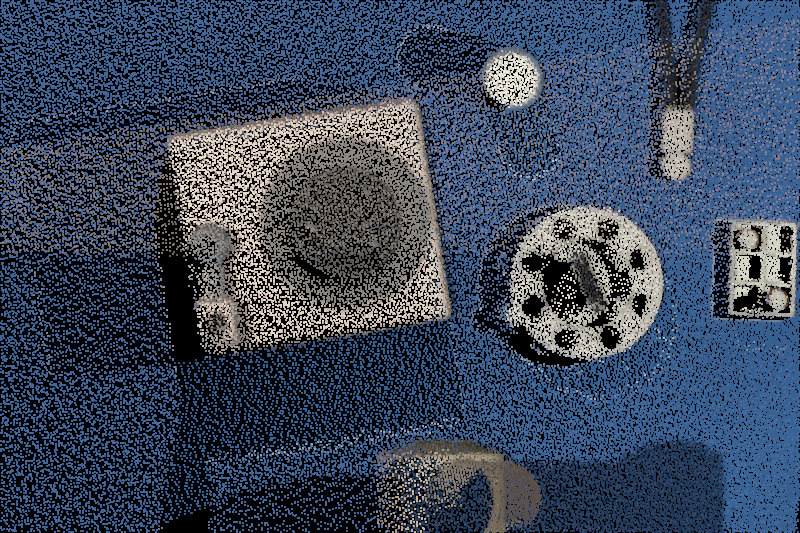

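```bash
cat > m1.py <<'E'
from h import *
for t in ['side0','scene0']:
    im=load(t);w=cloud(im).reshape(-1,3);c=im['color'].reshape(-1,3).astype(int)
    def rect(m,name):
        r=cv2.minAreaRect((w[m][:,:2]*1000).astype(np.float32)); print(t,name,m.sum(),'zmed',np.median(w[m,2]).round(4),np.round(r[0],1),np.round(r[1],1),round(r[2],2))
    box=lambda x0,x1,y0,y1,z0,z1:(w[:,0]>x0)&(w[:,0]<x1)&(w[:,1]>y0)&(w[:,1]<y1)&(w[:,2]>z0)&(w[:,2]<z1)
    rect(box(.35,.75,-.05,.36,.095,.106),'housing')
    rect(box(.35,.75,-.05,.36,.109,.116),'plate')
    rect(box(.35,.75,-.05,.36,.12,.15),'pins')
    rect(box(.35,.75,.1,.40,.25,.3),'headtop')
    m=box(.35,.6,-.3,-.05,.029,.039);rect(m,'upper')
    # circle fit via outline hull
    h=cv2.convexHull((w[m][:,:2]*1000).astype(np.float32));print(cv2.minEnclosingCircle(h))
    m=box(.35,.6,-.3,-.05,.06,.085);rect(m,'fin')
    p=w[m];print('fin c',p.mean(0),'z',p[:,2].max()); 
    rect(box(.4,.6,-.5,-.31,.024,.035),'tray')
    for n,z0,z1 in(('tall',.070,.085),('short',.042,.056)):
        m=box(.4,.6,-.5,-.31,z0,z1)
        if m.sum(): rect(m,n);print(w[m].mean(0))
    m=box(.6,.8,-.2,0,.075,.095);rect(m,'jar')
E
python3 m1.py
```

```text
side0 housing 4022 zmed 0.1025 [541.8 152.4] [250. 287.] 9.71
side0 plate 947 zmed 0.1141 [554.1 161.1] [223.1 122.2] 84.91
side0 pins 141 zmed 0.1316 [538.8 172.9] [ 64.1 190.4] 9.39
side0 headtop 274 zmed 0.2702 [436.5 254.1] [52. 45.] 9.39
side0 upper 2047 zmed 0.0355 [ 481.3 -159.6] [170.5 170. ] 81.06
((477.97027587890625, -153.90916442871094), 91.88958740234375)
side0 fin 329 zmed 0.0742 [ 481.2 -160.2] [69.  19.5] 23.8
fin c [ 0.48117435 -0.16387382  0.07208939] z 0.07855440595935415
side0 tray 769 zmed 0.0289 [ 497.6 -357.6] [ 73.7 105.1] 88.57
side0 tall 115 zmed 0.0797 [ 462.8 -374.5] [18.2 18.8] 79.35
[ 0.46305348 -0.3756084   0.07912627]
side0 short 155 zmed 0.0502 [ 498.3 -361. ] [96.7 19.4] 30.33
[ 0.50630709 -0.35738419  0.04964444]
side0 jar 406 zmed 0.0868 [710.3 -76.2] [59.9 58.4] 72.31
scene0 housing 4175 zmed 0.1001 [547.1 154.5] [250.5 282.6] 9.27
scene0 plate 871 zmed 0.1122 [561.3 163.1] [227.1 127.2] 78.01
scene0 pins 114 zmed 0.1314 [555.7 178.9] [ 64.9 202.1] 0.51
scene0 headtop 251 zmed 0.2707 [441.8 257.5] [56.1 43.8] 7.02
scene0 upper 807 zmed 0.0332 [ 483.8 -158.6] [168.3 172.7] 76.18
((481.86334228515625, -152.6161346435547), 91.96702575683594)
scene0 fin 110 zmed 0.0725 [ 484.6 -158. ] [74.7 18. ] 23.8
fin c [ 0.48812867 -0.15721801  0.07132155] z 0.07936364841870525
scene0 tray 204 zmed 0.0277 [ 499.6 -356.7] [ 73.6 111.2] 88.49
scene0 tall 30 zmed 0.0768 [ 462.4 -374.2] [27.9 17.5] 38.96
[ 0.46462889 -0.37240166  0.07638105]
scene0 short 52 zmed 0.0481 [ 500.7 -353.9] [87.9 21.5] 27.14
[ 0.50381557 -0.35372341  0.04815982]
scene0 jar 307 zmed 0.0844 [711.6 -74.3] [60.1 60.2] 67.25
```

```bash
cat > goto.py <<'E'
from h import *
import sys
# goto.py x y z yawdeg(of tool x axis)  -> remaining delta in tool axes + turn
x,y,z,yaw=map(float,sys.argv[1:5]);o=st();M=R.from_rotvec(o['tool_rot']).as_matrix()
d=M.T@(np.array([x,y,z])-o['tcp_pos']);cy=np.degrees(np.arctan2(M[1,0],M[0,0]))
print('delta tool',np.round(d,4),'cur yaw',round(cy,2),'turn',round(-((yaw-cy+180)%360-180),2))
E
```

Call:
apply_moves:
  deltas:
    - [[-0.03, 0, 0.045], 0]
    - [[-0.035, 0, 0.05], 0]
    - [[-0.035, 0, 0.05], 0]
    - [[-0.035, 0, 0.05], 0]
    - [[-0.035, 0, 0.05], 0]
    - [[-0.035, 0, 0.05], 0]
    - [[-0.035, 0, 0.05], 0]
    - [[-0.02, 0, 0.04], 0]

```text
clock: 1.15
tcp_pos: [0.4435, -0.1889, 0.4048]
tool_rot: [-1.313, 1.031, -1.031]
wrist_force: [0.8, -0.4, 0.3]
finger_gap: 0.997
```

```bash
python3 goto.py 0.4825 -0.159 0.405 -66.2
```

```text
t 1.15 tcp [ 0.4435 -0.1889  0.4048] 
 [[ 2.370e-01 -0.000e+00  9.715e-01]
 [-9.715e-01  1.000e-04  2.370e-01]
 [-1.000e-04 -1.000e+00  0.000e+00]] 
q [-0.649  0.262  1.477  0.     1.403  0.683] F [ 0.8 -0.4  0.3] gap 0.997
delta tool [-0.0199 -0.0002  0.045 ] cur yaw -76.29 turn -10.09
```

Call:
apply_moves:
  deltas:
    - [[-0.015, 0, 0.035], 0]
    - [[-0.005, 0, 0.01], -10]
    - [[0, 0, 0], 0]
  gripper: 0.06

```text
clock: 1.52
tcp_pos: [0.4818, -0.1606, 0.4044]
tool_rot: [-1.377, 0.901, -0.9]
wrist_force: [-0.1, -0.4, -0.5]
finger_gap: 0.704
```

```bash
python3 - <<'E'
from h import *
st();im=snap('wrist','w1');w=wcloud(load('w1'))
m=(w[...,2]>.06)&(w[...,2]<.085);print(m.sum(),np.nanmedian(w[m],0))
r=cv2.minAreaRect((w[m][:,:2]*1000).astype(np.float32));print(r)
E
```

```text
t 1.52 tcp [ 0.4818 -0.1606  0.4044] 
 [[ 4.009e-01 -6.000e-04  9.161e-01]
 [-9.161e-01  3.000e-04  4.009e-01]
 [-5.000e-04 -1.000e+00 -4.000e-04]] 
q [-0.555  0.307  1.412 -0.     1.424  0.603] F [-0.1 -0.4 -0.5] gap 0.704
4245 [ 0.47267817 -0.13802517  0.07395399]
((130.464111328125, -8.4576416015625), (865.9555053710938, 2093.1298828125), 30.477092742919922)
```

View pics/w1.png

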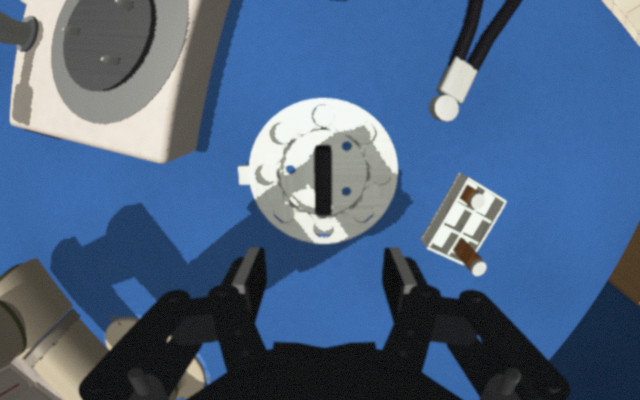

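```bash
cat > m2.py <<'E'
from h import *
im=load('w1');w=wcloud(im);c=im['color'].astype(int)
v,u=np.mgrid[:400,:640]
m=(u>308)&(u<338)&(v>135)&(v<225)&(w[...,2]>.068)&(w[...,2]<.08)
r=cv2.minAreaRect((w[m][:,:2]*1000).astype(np.float32));print('fin',r,w[m].mean(0))
m=(u>245)&(u<405)&(v>90)&(v<250)&(w[...,2]>.028)&(w[...,2]<.04)
p=(w[m][:,:2]*1000).astype(np.float32);print('deck',np.median(w[m][:,2]));
h=cv2.convexHull(p)[:,0]
from scipy.optimize import least_squares
q=h
for k in range(4):
    s=least_squares(lambda a:np.hypot(q[:,0]-a[0],q[:,1]-a[1])-a[2],[482,-160,85],loss='soft_l1').x
    q=q[np.abs(np.hypot(q[:,0]-s[0],q[:,1]-s[1])-s[2])<4]
print('circ',s,len(q))
far=p[np.hypot(*(p-s[:2]).T)>90]; t=far.mean(0)-s[:2];print('tab',far.mean(0),'yaw',np.degrees(np.arctan2(t[1],t[0]))-90)
m=(w[...,0]>.35)&(w[...,0]<.75)&(w[...,1]>-.05)&(w[...,1]<.35)&(w[...,2]>.118)&(w[...,2]<.15)&(u>60)&(u<160)&(v<95)
n,l,sts,cen=cv2.connectedComponentsWithStats(m.astype(np.uint8))
for i in range(1,n):
    if sts[i,4]>3: print('pin',cen[i],sts[i,4],w[l==i].mean(0),w[l==i].max(0))
m=(w[...,0]>.35)&(w[...,0]<.75)&(w[...,1]>-.05)&(w[...,1]<.35)&(w[...,2]>.107)&(w[...,2]<.116)&(u>60)&(u<160)&(v<95)
print('plate z',np.median(w[m],0))
E
python3 m2.py; python3 - <<'E'
import cv2
i=cv2.imread('pics/w1.png');cv2.imwrite('pics/w1c.png',cv2.resize(i[0:170,0:240],None,fx=3.3,fy=3.3,interpolation=cv2.INTER_CUBIC))
E
```

```text
fin ((481.1253662109375, -159.0559539794922), (68.70514678955078, 17.857057571411133), 23.99190902709961) [ 0.48287916 -0.1590563   0.07392701]
deck 0.03416739052868567
circ [ 480.52338122 -159.81287812   85.23584446] 59
tab [nan nan] yaw nan
pin [122.50537634   3.06451613] 93 [0.58007578 0.08519102 0.12591598] [0.58416112 0.08907238 0.13510773]
pin [69.32258065 29.70967742] 93 [0.54259496 0.14807048 0.12640861] [0.54689421 0.15335244 0.13479959]
pin [108.31132075  59.22641509] 106 [0.52545096 0.07673222 0.12657205] [0.52969796 0.08023163 0.13465249]
plate z [0.54192102 0.10087206 0.11207321]m2.py:15: RuntimeWarning: Mean of empty slice.
  far=p[np.hypot(*(p-s[:2]).T)>90]; t=far.mean(0)-s[:2];print('tab',far.mean(0),'yaw',np.degrees(np.arctan2(t[1],t[0]))-90)
  ret = um.true_divide(
```

View pics/w1c.png

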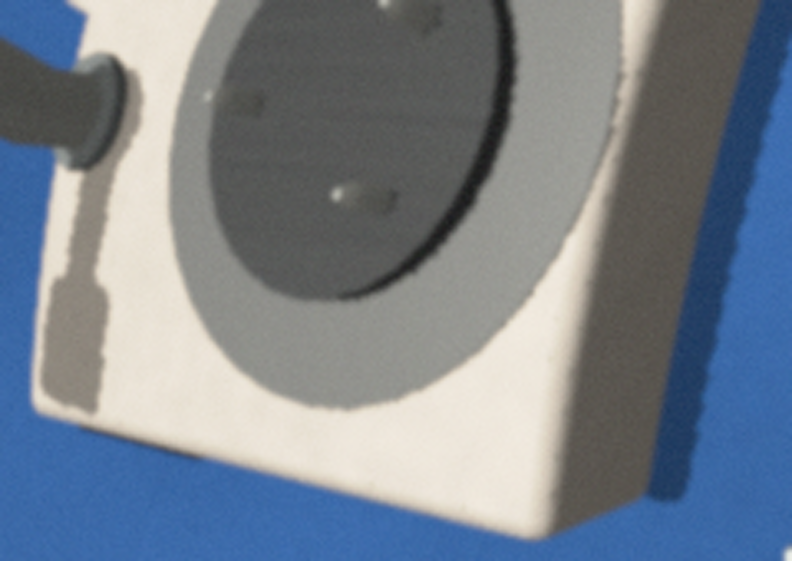

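Call:
apply_moves:
  deltas:
    - [[-0.0015, 0.04, 0], -0.4]
    - [[0, 0.05, 0], 0]
    - [[0, 0.05, 0], 0]
    - [[0, 0.035, 0], 0]
    - [[0, 0.017, 0], 0]
    - [[0, 0, 0], 0]
  gripper: 0.06
  squeeze: 70

```text
clock: 2.33
tcp_pos: [0.4803, -0.1603, 0.212]
tool_rot: [-1.378, 0.9, -0.896]
wrist_force: [-1.2, 0.2, 1.1]
finger_gap: 0.702
```

Call:
apply_moves:
  deltas:
    - [[0, 0, 0], 0]
    - [[0, 0, 0], 0]
    - [[0, 0, 0], 0]
    - [[0, 0, 0], 0]
    - [[0, 0, 0], 0]
    - [[0, 0, 0], 0]
  gripper: 0

```text
clock: 3.08
tcp_pos: [0.481, -0.1598, 0.2137]
tool_rot: [-1.379, 0.894, -0.897]
wrist_force: [-1.5, -0.5, 6.0]
finger_gap: 0.201
```

```bash
python3 goto.py 0.481 -0.159 0.212 -66; python3 -c "
from h import *
snap('wrist','w2')"
```

```text
t 3.08 tcp [ 0.481  -0.1598  0.2137] 
 [[ 4.069e-01  1.500e-03  9.135e-01]
 [-9.135e-01 -1.000e-03  4.069e-01]
 [ 1.500e-03 -1.000e+00  9.000e-04]] 
q [-0.555  0.538  1.68  -0.     0.922  0.597] F [-1.5 -0.5  6. ] gap 0.201
delta tool [-0.0007  0.0017  0.0003] cur yaw -65.99 turn 0.01
```

View pics/w2.png

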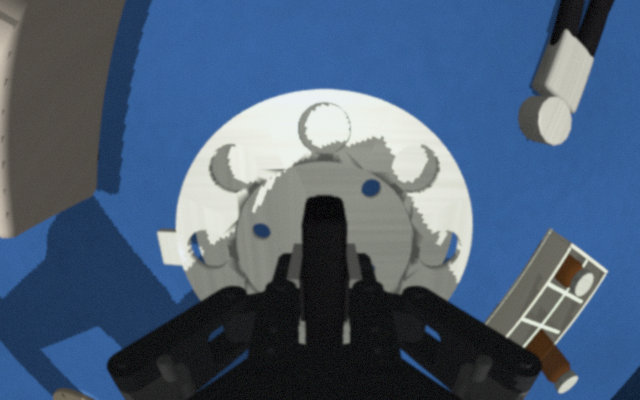

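Call:
apply_moves:
  deltas:
    - [[0, -0.005, 0], 0]
    - [[0, -0.02, 0], 0]
    - [[0, -0.04, 0], 0]
    - [[0, -0.05, 0], 0]
    - [[0, -0.05, 0], 0]
    - [[0, -0.04, 0], 0]

```text
clock: 3.88
tcp_pos: [0.4805, -0.1594, 0.4198]
tool_rot: [-1.379, 0.894, -0.896]
wrist_force: [0.8, -0.4, -3.8]
finger_gap: 0.202
```

Call:
apply_moves:
  deltas:
    - [[-0.02, 0, 0.002], 0]
    - [[-0.045, 0, 0.004], 0]
    - [[-0.045, 0, 0.004], 0]
    - [[-0.045, 0, 0.004], 0]
    - [[-0.045, 0, 0.004], 0]
    - [[-0.035, 0, 0.004], 0]
    - [[-0.017, 0, 0.002], 7]
    - [[0, 0, 0], 7.5]

```text
clock: 4.88
tcp_pos: [0.3987, 0.0818, 0.4162]
tool_rot: [-1.284, 1.09, -1.085]
wrist_force: [0.1, -0.2, -3.1]
finger_gap: 0.2
```

Call:
apply_moves:
  deltas:
    - [[0, 0, 0], 0]
    - [[0, 0, 0], 0]

```text
clock: 5.12
tcp_pos: [0.3999, 0.0803, 0.417]
tool_rot: [-1.285, 1.085, -1.083]
wrist_force: [-0.1, 0.6, -4.4]
finger_gap: 0.199
```

```bash
python3 goto.py 0.40 0.08 0.42 -80.5; python3 -c "
from h import *
snap('wrist','w3');snap('side','s3')"
```

```text
t 5.12 tcp [0.3999 0.0803 0.417 ] 
 [[ 1.678e-01 -1.600e-03  9.858e-01]
 [-9.858e-01  2.000e-04  1.678e-01]
 [-5.000e-04 -1.000e+00 -1.600e-03]] 
q [-0.094  0.118  1.628  0.     1.398  1.308] F [-0.1  0.6 -4.4] gap 0.199
delta tool [ 0.0003 -0.003   0.    ] cur yaw -80.34 turn 0.16
```

View pics/w3.png

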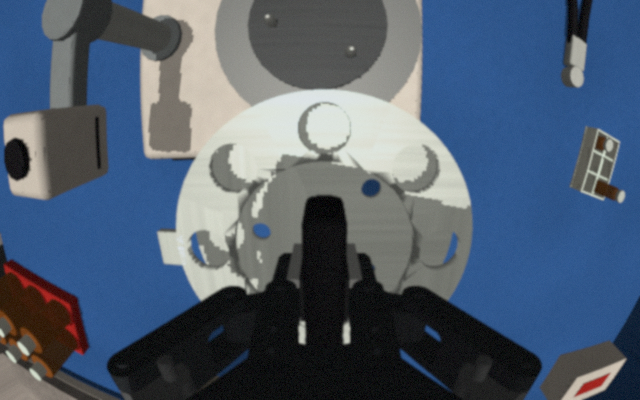

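View pics/s3.png

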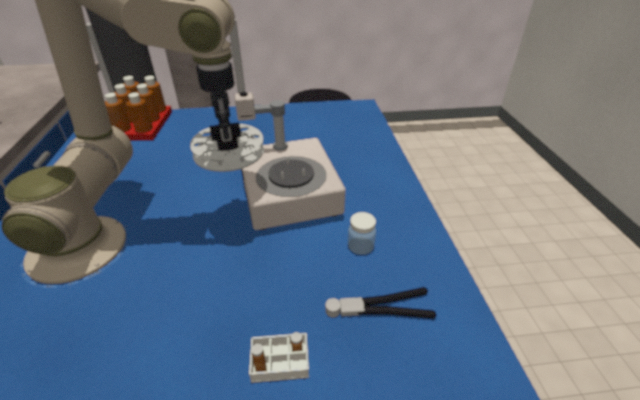

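```bash
python3 - <<'E'
import cv2
i=cv2.imread('pics/w3.png');a=cv2.resize(i[0:70,240:380],None,fx=5.5,fy=5.5,interpolation=cv2.INTER_CUBIC);cv2.imwrite('pics/w3c.png',a)
b=cv2.resize(i[170:250,240:390],None,fx=5,fy=5,interpolation=cv2.INTER_CUBIC);cv2.imwrite('pics/w3d.png',b)
E
```

```text
(no output)
```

View pics/w3c.png

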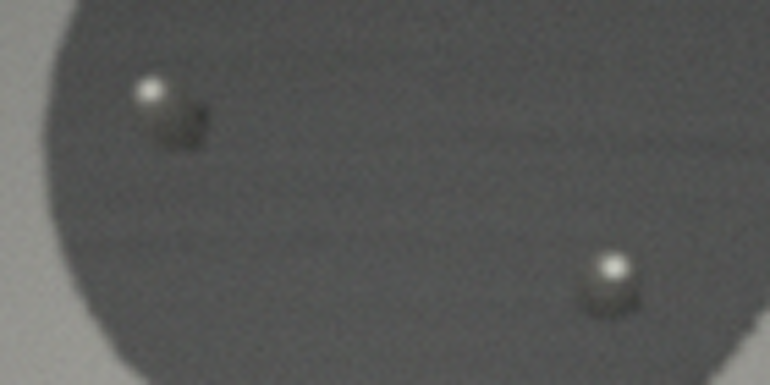

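View pics/w3d.png

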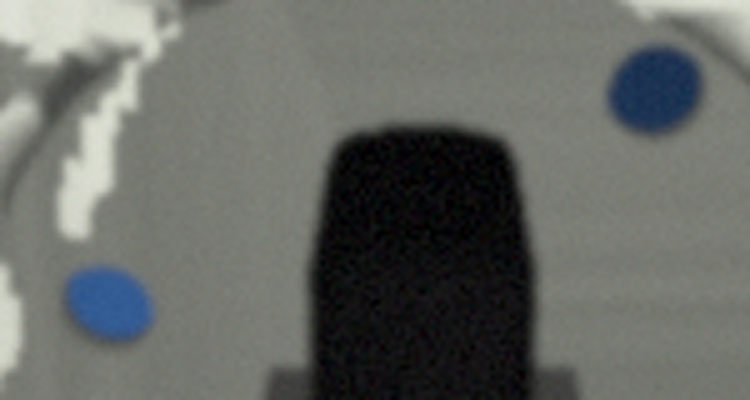

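```bash
cat > m3.py <<'E'
from h import *
im=load('w3');K=im['intrinsics'];M=im['mount'];Rw=R.from_rotvec(im['rot']).as_matrix();tcp=im['tcp']
def ray(u,v):
    a=(u-K[0,2])/K[0,0];b=(v-K[1,2])/K[1,1];th=np.hypot(a,b);s=np.sin(th)/th
    return M[:3,:3]@np.array([a*s,b*s,np.cos(th)])
def hitw(u,v,z):
    d=Rw@ray(u,v);o=Rw@M[:3,3]+tcp;return o+d*(z-o[2])/d[2]
def hitt(u,v,y):
    d=ray(u,v);o=M[:3,3];return o+d*(y-o[1])/d[1]
A=hitw(266.9,15.95,.134);B=hitw(351.05,48.1,.134);print('pins',A,B,np.hypot(*(A-B)[:2]))
def fit(P,angs,r=40e-3):
    # P 2D pts, nominal angles -> centre,yaw
    Q=np.array([[r*np.cos(np.radians(a)),r*np.sin(np.radians(a))] for a in angs]);P=np.array(P)
    d=P[1]-P[0];e=Q[1]-Q[0];y=np.arctan2(d[1],d[0])-np.arctan2(e[1],e[0]);c,s=np.cos(y),np.sin(y)
    return P.mean(0)-np.array([[c,-s],[s,c]])@Q.mean(0),np.degrees(y)%360
print('seat from pins',fit([A[:2],B[:2]],[90,-135]))
c=im['color'].astype(int)
m=(c[...,2]>c[...,0]+40).astype(np.uint8);n,l,s,cen=cv2.connectedComponentsWithStats(m)
H=[]
for cx in((262,231),(371,188)):
    k=l[cx[1],cx[0]];u,v=cen[k];z=im['range_z']
    t=hitt(u,v,.2107);H.append(Rw@t+tcp);print('hole',u,v,s[k,4],t)
print(np.hypot(*(H[0]-H[1])[:2]));ca=fit([H[0][:2],H[1][:2]],[90,-45]);print('car',ca,'tcp',tcp)
w=wcloud(im);v,u=np.mgrid[:400,:640]
mm=(u>340)&(u<355)&(v>175)&(v<182);mm=(u>275)&(u<290)&(v>190)&(v<220);print('lower deck z',np.nanmedian(w[mm],0)[2], 'upper',np.nanmedian(w[(v>120)&(v<140)&(u>280)&(u<295)],0))
mm=(np.hypot(w[...,0]-.552,w[...,1]-.112)<.1)&(w[...,2]>.118)&(w[...,2]<.15);n,l,s,cen=cv2.connectedComponentsWithStats(mm.astype(np.uint8))
for i in range(1,n):
    if s[i,4]>5:print(cen[i],s[i,4],w[l==i].mean(0),w[l==i].max(0)[2])
mm=(np.hypot(w[...,0]-.552,w[...,1]-.112)<.08)&(w[...,2]>.105)&(w[...,2]<.118);print('plate z',np.median(w[mm],0))
E
python3 m3.py
```

```text
pins [0.54252899 0.15117878 0.134     ] [0.5252253  0.07949479 0.134     ] 0.07374287469827223
seat from pins (array([0.5487571 , 0.11174494]), np.float64(8.92907347380754))
hole 261.4812834224599 230.05347593582889 187 [-0.03965096  0.2107     -0.00054011]
hole 370.52941176470586 187.32085561497325 187 [0.02865737 0.2107     0.02777164]
0.07394307324763989
car (array([0.3991025, 0.0799078]), np.float64(9.673034025974072)) tcp [0.39990038 0.0803126  0.4170099 ]
lower deck z 0.20949283087026052 upper [0.46080628 0.10817244 0.23744016]
[269.44954128  19.67889908] 109 [0.54101861 0.14982423 0.12774767] 0.13609660101777338
[350.11926606  50.43119266] 109 [0.52409527 0.07963332 0.1288166 ] 0.13652024359406456
plate z [0.53387512 0.10798563 0.11225694]
```

Call:
apply_moves:
  deltas:
    - [[-0.001, 0, 0.02], 0.7]
    - [[-0.001, 0, 0.04], 0]
    - [[-0.001, 0, 0.04], 0]
    - [[-0.002, 0.01, 0.035], 0]
    - [[-0.001, 0.025, 0.018], 0]
    - [[0, 0.02, 0], 0]
    - [[0, 0, 0], 0]

```text
clock: 6.1
tcp_pos: [0.5505, 0.1097, 0.3611]
tool_rot: [-1.281, 1.098, -1.092]
wrist_force: [-0.1, -0.2, -3.3]
finger_gap: 0.203
```

```bash
python3 goto.py 0.5496 0.1121 0.358 -81.07;  python3 -c "
from h import *
snap('wrist','w4');snap('side','s4');snap('scene','c4')
a=cv2.imread('pics/s4.png')[90:230,180:380];b=cv2.imread('pics/c4.png')[140:280,280:480]
cv2.imwrite('pics/v4.png',cv2.resize(np.hstack([a,b]),None,fx=2,fy=2,interpolation=2))"
```

```text
t 6.1 tcp [0.5505 0.1097 0.3611] 
 [[ 1.539e-01 -4.100e-03  9.881e-01]
 [-9.881e-01  1.000e-04  1.539e-01]
 [-7.000e-04 -1.000e+00 -4.100e-03]] 
q [-0.014  0.435  1.339  0.     1.371  1.402] F [-0.1 -0.2 -3.3] gap 0.203
delta tool [-0.0025  0.0031 -0.0005] cur yaw -81.15 turn -0.08
```

View pics/v4.png

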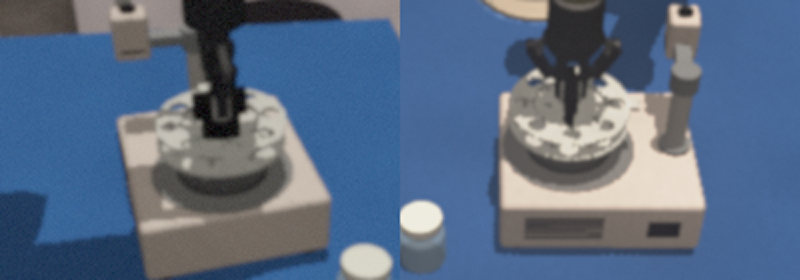

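View pics/w4.png

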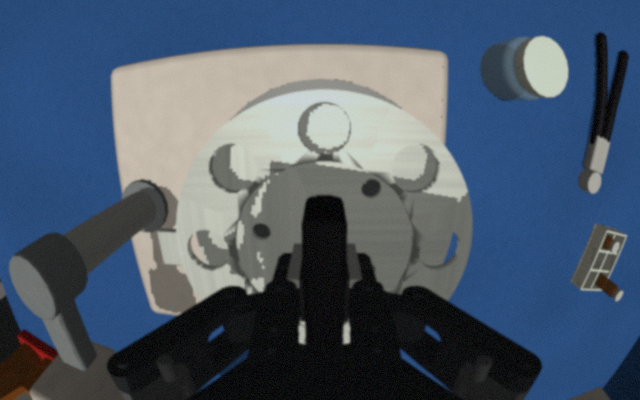

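Call:
apply_moves:
  deltas:
    - [[-0.0025, 0.003, -0.0005], 0]
    - [[0, 0.003, 0], 0]
    - [[0, 0, 0], 0]

```text
clock: 6.62
tcp_pos: [0.5495, 0.1123, 0.3566]
tool_rot: [-1.278, 1.095, -1.095]
wrist_force: [-0.7, 0.0, -3.4]
finger_gap: 0.199
```

```bash
python3 goto.py 0.5496 0.1121 0.3257 -81.07;  python3 -c "
from h import *
snap('wrist','w5')
a=cv2.imread('pics/w5.png')[170:250,240:390]
cv2.imwrite('pics/w5c.png',cv2.resize(a,None,fx=5,fy=5,interpolation=2))"
```

```text
t 6.62 tcp [0.5495 0.1123 0.3566] 
 [[ 1.535e-01 -3.000e-04  9.881e-01]
 [-9.881e-01 -0.000e+00  1.535e-01]
 [-0.000e+00 -1.000e+00 -3.000e-04]] 
q [-0.009  0.438  1.349 -0.     1.355  1.407] F [-0.7  0.  -3.4] gap 0.199
delta tool [0.0002 0.0309 0.0001] cur yaw -81.17 turn -0.1
```

View pics/w5c.png

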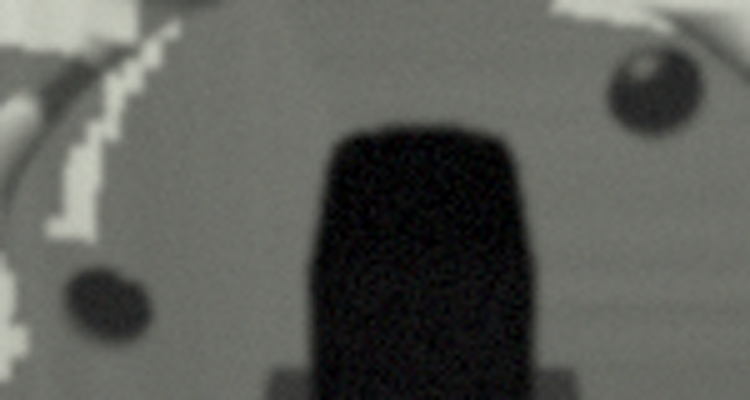

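```bash
cat > m5.py <<'E'
exec(open('m3.py').read().split("A=hitw")[0].replace("'w3'","'w5'"))
print('tip',hitw(368.6,183.6,.134),'pred hole', Rw@np.array([.02866,.2107,.02777])+tcp)
E
python3 m5.py
```

```text
tip [0.58055755 0.08759805 0.134     ] pred hole [0.5812365  0.08822769 0.14590968]
```

Call:
apply_moves:
  deltas:
    - [[0.0004, 0.006, -0.0006], 0]
    - [[0, 0.006, 0], 0]
    - [[0, 0.005, 0], 0]
    - [[0, 0.003, 0], 0]
    - [[0, 0, 0], 0]

```text
clock: 7.3
tcp_pos: [0.549, 0.1118, 0.3365]
tool_rot: [-1.278, 1.095, -1.095]
wrist_force: [0.0, -0.4, -2.8]
finger_gap: 0.199
```

```bash
python3 goto.py 0.5490 0.1116 0.3257 -81.07;  python3 -c "
from h import *
snap('wrist','w6')
a=cv2.imread('pics/w6.png')[170:250,240:390]
cv2.imwrite('pics/w6c.png',cv2.resize(a,None,fx=5,fy=5,interpolation=2))"
```

```text
t 7.3 tcp [0.549  0.1118 0.3365] 
 [[ 1.534e-01 -4.000e-04  9.882e-01]
 [-9.882e-01  0.000e+00  1.534e-01]
 [-1.000e-04 -1.000e+00 -4.000e-04]] 
q [-0.01   0.456  1.381  0.     1.305  1.406] F [ 0.  -0.4 -2.8] gap 0.199
delta tool [ 0.0002  0.0108 -0.0001] cur yaw -81.18 turn -0.11
```

View pics/w6c.png

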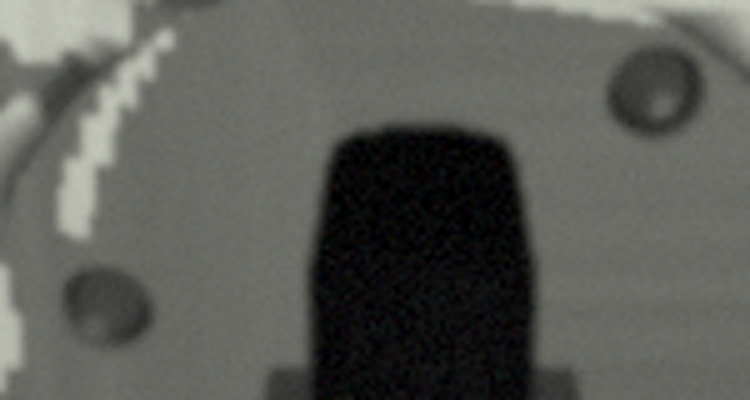

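Pin tips are centred in both visible holes. I'll lower the rest of the way.

Call:
apply_moves:
  deltas:
    - [[0, 0.003, 0], 0]
    - [[0, 0.003, 0], 0]
    - [[0, 0.003, 0], 0]
    - [[0, 0.001, 0], 0]
    - [[0, 0, 0], 0]

```text
clock: 7.98
tcp_pos: [0.549, 0.1118, 0.3266]
tool_rot: [-1.278, 1.095, -1.095]
wrist_force: [0.3, -0.6, -3.6]
finger_gap: 0.195
```

```bash
python3 goto.py 0.5490 0.1116 0.3257 -81.07
```

```text
t 7.97 tcp [0.549  0.1118 0.3266] 
 [[ 1.534e-01 -2.000e-04  9.882e-01]
 [-9.882e-01  0.000e+00  1.534e-01]
 [-1.000e-04 -1.000e+00 -2.000e-04]] 
q [-0.01   0.466  1.396  0.     1.28   1.406] F [ 0.3 -0.6 -3.6] gap 0.195
delta tool [ 0.0002  0.0009 -0.0001] cur yaw -81.18 turn -0.11
```

Call:
apply_moves:
  deltas:
    - [[0, 0.001, 0], 0]
    - [[0, 0.001, 0], 0]
    - [[0, 0, 0], 0]

```text
clock: 8.35
tcp_pos: [0.5489, 0.1118, 0.3257]
tool_rot: [-1.277, 1.094, -1.096]
wrist_force: [-2.8, 0.5, 5.9]
finger_gap: 0.202
```

Call:
apply_moves:
  deltas:
    - [[0, 0, 0], 0]
    - [[0, 0, 0], 0]
    - [[0, 0, 0], 0]
    - [[0, 0, 0], 0]
  gripper: 0.06

```text
clock: 8.85
tcp_pos: [0.5491, 0.1118, 0.3247]
tool_rot: [-1.278, 1.095, -1.095]
wrist_force: [-0.7, -0.9, 0.7]
finger_gap: 0.704
```

Call:
apply_moves:
  deltas:
    - [[0, -0.02, 0], 0]
    - [[0, -0.04, 0], 0]
    - [[0, -0.04, 0], 0]
    - [[0, -0.03, 0], 0]
    - [[0, 0, 0], 0]

```text
clock: 9.48
tcp_pos: [0.5489, 0.1118, 0.4568]
tool_rot: [-1.275, 1.091, -1.098]
wrist_force: [-1.1, 0.0, -0.9]
finger_gap: 0.705
```

```bash
python3 -c "
from h import *
st();snap('wrist','w7')"
```

```text
t 9.47 tcp [0.5489 0.1118 0.4568] 
 [[ 1.534e-01  4.700e-03  9.881e-01]
 [-9.882e-01 -0.000e+00  1.534e-01]
 [ 8.000e-04 -1.000e+00  4.600e-03]] 
q [-0.01   0.368  1.167  0.     1.602  1.406] F [-1.1  0.  -0.9] gap 0.705
```

View pics/w7.png

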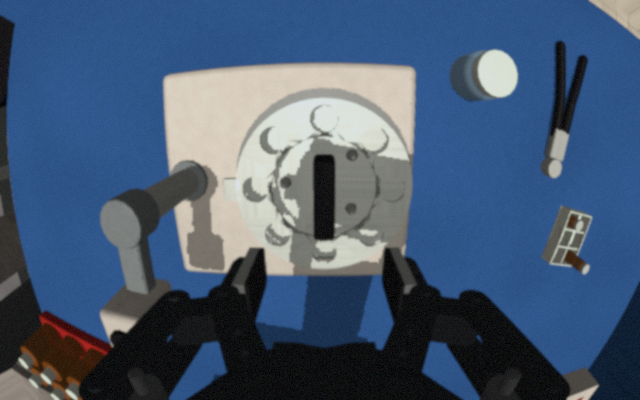

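```bash
cat > m7.py <<'E'
from h import *
from scipy.optimize import least_squares
im=load('w7');w=wcloud(im);v,u=np.mgrid[:400,:640]
W=w[np.isfinite(w[...,0])]
m=(np.hypot(w[...,0]-.549,w[...,1]-.112)<.045)&(w[...,2]>.180)&(w[...,2]<.192)
r=cv2.minAreaRect((w[m][:,:2]*1000).astype(np.float32));print('fin',r,np.median(w[m][:,2]))
m=(np.hypot(w[...,0]-.549,w[...,1]-.112)<.105)&(np.hypot(w[...,0]-.549,w[...,1]-.112)>.055)&(w[...,2]>.138)&(w[...,2]<.153)
p=w[m];print('deck z',np.median(p[:,2])); A=np.c_[p[:,:2]-p[:,:2].mean(0),np.ones(len(p))];print('plane',np.linalg.lstsq(A,p[:,2],rcond=None)[0])
q=cv2.convexHull((p[:,:2]*1000).astype(np.float32))[:,0]
for k in range(5):
    s=least_squares(lambda a:np.hypot(q[:,0]-a[0],q[:,1]-a[1])-a[2],[549,112,85],loss='soft_l1').x
    q=q[np.abs(np.hypot(q[:,0]-s[0],q[:,1]-s[1])-s[2])<3]
print('circ',s)
m=(np.hypot(w[...,0]-.549,w[...,1]-.112)>.088)&(np.hypot(w[...,0]-.549,w[...,1]-.112)<.097)&(w[...,2]>.113)&(w[...,2]<.16)
p=w[m];print('tab',p.mean(0),len(p))
y=np.radians(8.95);print('pocket',.549-.066*np.sin(y),.1116+.066*np.cos(y))
m=(w[...,0]>.43)&(w[...,0]<.5)&(w[...,1]>-.41)&(w[...,1]<-.34)&(w[...,2]>.07);print('vial top',w[m].mean(0),m.sum())
E
python3 m7.py;python3 goto.py .463 -.374 .33 -81.1
```

```text
fin ((548.9778442382812, 111.07364654541016), (70.00965118408203, 18.422231674194336), 8.356256484985352) 0.18592832648555868
deck z 0.14617292181955666
plane [ 1.61219226e-03 -1.28965214e-04  1.46069228e-01]
circ [548.67309395 111.27213056  85.34916295]
tab [0.53558824 0.20322183 0.1459585 ] 181
pocket 0.5387322159961079 0.17679641563498272
vial top [ 0.46293676 -0.37080098  0.07705577] 79
t 9.53 tcp [0.5489 0.1118 0.455 ] 
 [[ 1.534e-01  1.200e-03  9.882e-01]
 [-9.882e-01 -0.000e+00  1.534e-01]
 [ 2.000e-04 -1.000e+00  1.200e-03]] 
q [-0.01   0.369  1.17   0.     1.601  1.406] F [-0.5 -0.1 -1.1] gap 0.702
delta tool [ 0.4668  0.1249 -0.1596] cur yaw -81.17 turn -0.07
```

Call:
apply_moves:
  deltas:
    - [[0.03, 0, -0.01], 0]
    - [[0.05, 0, -0.018], 0]
    - [[0.055, 0, -0.02], 0]
    - [[0.055, 0.01, -0.02], 0]
    - [[0.055, 0.01, -0.02], 0]
    - [[0.055, 0.015, -0.02], 0]
    - [[0.055, 0.015, -0.02], 0]
    - [[0.05, 0.02, -0.016], 0]

```text
clock: 10.52
tcp_pos: [0.468, -0.3124, 0.383]
tool_rot: [-1.278, 1.097, -1.094]
wrist_force: [0.7, 0.3, 0.4]
finger_gap: 0.705
```

Call:
apply_moves:
  deltas:
    - [[0.04, 0.025, -0.01], 0]
    - [[0.022, 0.03, -0.006], 0]
    - [[0, 0, 0], 0]
    - [[0, 0, 0], 0]

```text
clock: 11.02
tcp_pos: [0.4627, -0.3736, 0.3299]
tool_rot: [-1.278, 1.095, -1.094]
wrist_force: [0.3, 0.8, 0.3]
finger_gap: 0.709
```

```bash
python3 goto.py .463 -.374 .33 -81.1; cat > m8.py <<'E'
from h import *
snap('wrist','w8');im=load('w8');w=wcloud(im)
m=(w[...,0]>.43)&(w[...,0]<.5)&(w[...,1]>-.41)&(w[...,1]<-.34)&(w[...,2]>.074)&(w[...,2]<.083)
p=w[m];print('top',p.mean(0),len(p),np.median(p[:,2]),cv2.minEnclosingCircle((p[:,:2]*1000).astype(np.float32)),cv2.minAreaRect((p[:,:2]*1000).astype(np.float32)))
E
python3 m8.py
```

```text
t 11.03 tcp [ 0.4627 -0.3736  0.3299] 
 [[ 1.538e-01 -1.000e-04  9.881e-01]
 [-9.881e-01  5.000e-04  1.538e-01]
 [-5.000e-04 -1.000e+00 -0.000e+00]] 
q [-0.878  0.519  1.289  0.     1.334  0.538] F [0.3 0.8 0.3] gap 0.709
delta tool [ 0.0004 -0.0001  0.0002] cur yaw -81.15 turn -0.05
top [ 0.46228515 -0.37419799  0.07848304] 530 0.07856820748427498 ((461.642578125, -374.23095703125), 10.185295104980469) ((461.50909423828125, -374.49945068359375), (19.820594787597656, 19.013107299804688), 8.70423698425293)
```

View pics/w8.png

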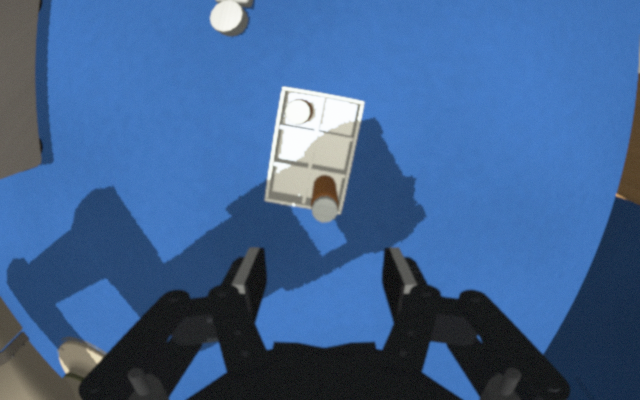

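Call:
apply_moves:
  deltas:
    - [[0.0005, 0.03, -0.001], 0]
    - [[0, 0.045, 0], 0]
    - [[0, 0.03, 0], 0]
    - [[0, 0.015, 0], 0]
    - [[0, 0, 0], 0]
  squeeze: 30

```text
clock: 11.7
tcp_pos: [0.462, -0.3746, 0.21]
tool_rot: [-1.278, 1.094, -1.094]
wrist_force: [0.9, 0.6, 0.1]
finger_gap: 0.705
```

Call:
apply_moves:
  deltas:
    - [[0, 0, 0], 0]
    - [[0, 0, 0], 0]
    - [[0, 0, 0], 0]
    - [[0, 0, 0], 0]
    - [[0, 0, 0], 0]
    - [[0, 0, 0], 0]
  gripper: 0.01

```text
clock: 12.45
tcp_pos: [0.4618, -0.375, 0.2109]
tool_rot: [-1.278, 1.093, -1.097]
wrist_force: [-0.3, 0.2, 6.3]
finger_gap: 0.25
```

```bash
python3 goto.py .4617 -.3743 .21 -81.1;python3 -c "
from h import *
snap('wrist','w9')"
```

```text
t 12.45 tcp [ 0.4618 -0.375   0.2109] 
 [[ 0.1534  0.0014  0.9882]
 [-0.9882 -0.0015  0.1534]
 [ 0.0017 -1.      0.0012]] 
q [-0.881  0.655  1.426  0.     1.059  0.536] F [-0.3  0.2  6.3] gap 0.25
delta tool [-0.0007  0.0009 -0.    ] cur yaw -81.17 turn -0.07
```

View pics/w9.png

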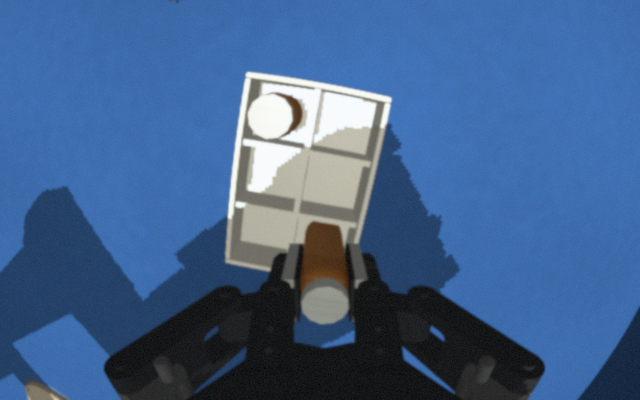

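Call:
apply_moves:
  deltas:
    - [[0, -0.01, 0], 0]
    - [[0, -0.03, 0], 0]
    - [[0, -0.04, 0], 0]
    - [[0, -0.045, 0], 0]
    - [[0, -0.045, 0], 0]
    - [[-0.03, -0.03, 0.01], 0]
    - [[-0.045, -0.01, 0.014], 0]

```text
clock: 13.38
tcp_pos: [0.4735, -0.2967, 0.4221]
tool_rot: [-1.278, 1.093, -1.1]
wrist_force: [0.1, 0.7, -0.5]
finger_gap: 0.252
```

Call:
apply_moves:
  deltas:
    - [[-0.05, 0, 0.015], 0]
    - [[-0.05, 0, 0.015], 0]
    - [[-0.05, 0, 0.015], 0]
    - [[-0.05, 0, 0.015], 0]
    - [[-0.05, 0, 0.015], 0]
    - [[-0.05, 0, 0.015], 0]
    - [[-0.05, 0, 0.015], 0]
    - [[-0.045, 0, 0.014], 0]

```text
clock: 14.38
tcp_pos: [0.5306, 0.1133, 0.4204]
tool_rot: [-1.278, 1.094, -1.095]
wrist_force: [0.7, -0.2, 0.1]
finger_gap: 0.253
```

```bash
python3 goto.py .5388 .1768 .40 -81.1;python3 -c "
from h import *
snap('wrist','w10')"
```

```text
t 14.38 tcp [0.5306 0.1133 0.4204] 
 [[ 1.538e-01  6.000e-04  9.881e-01]
 [-9.881e-01 -0.000e+00  1.538e-01]
 [ 1.000e-04 -1.000e+00  6.000e-04]] 
q [-0.008  0.357  1.289 -0.     1.495  1.409] F [ 0.7 -0.2  0.1] gap 0.253
delta tool [-0.0615  0.0204  0.0179] cur yaw -81.16 turn -0.06
```

View pics/w10.png

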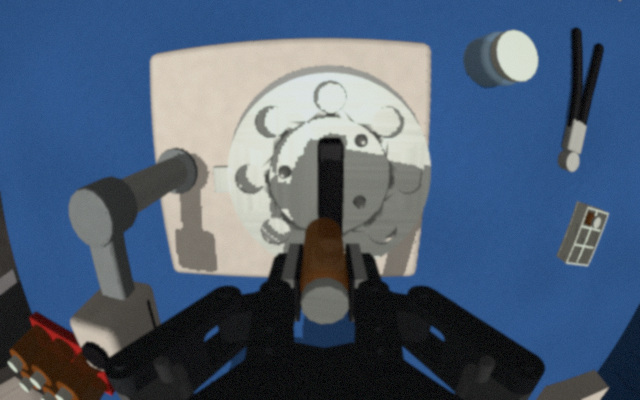

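```bash
cat > m10.py <<'E'
from h import *
import sys
im=load(sys.argv[1]);w=wcloud(im);Rw=R.from_rotvec(im['rot']).as_matrix();t=(w-im['tcp'])@Rw
m=(np.abs(t[...,0])<.02)&(np.abs(t[...,2])<.03)&(t[...,1]>.128)&(t[...,1]<.136)
v,u=np.mgrid[:400,:640];m&=(v>270)&(v<330)
p=t[m];print('cap tool',p.mean(0),len(p),cv2.minEnclosingCircle((p[:,[0,2]]*1000).astype(np.float32)),cv2.minAreaRect((p[:,[0,2]]*1000).astype(np.float32)))
m=(np.abs(t[...,0])<.02)&(t[...,1]>.14)&(t[...,1]<.209)&(t[...,2]<.05)&(t[...,2]>-.01)&(im['color'][...,0].astype(int)>im['color'][...,2]+30)
p=t[m]
for a in np.arange(.14,.21,.01):
    q=p[(p[:,1]>a)&(p[:,1]<a+.01)]
    if len(q)>5: print(round(a,3),len(q),'x',np.percentile(q[:,0],[2,98]),'zmax',q[:,2].max())
E
python3 m10.py w10
python3 - <<'E'
import cv2
i=cv2.imread('pics/w10.png')[140:220,200:320];cv2.imwrite('pics/w10c.png',cv2.resize(i,None,fx=6,fy=6,interpolation=2))
E
```

```text
cap tool [0.00044514 0.13260558 0.00233735] 2309 ((0.03339731693267822, 5.665433883666992), 21.225557327270508) ((0.1138763427734375, 0.8298406600952148), (39.91230392456055, 25.23844337463379), 0.6433727741241455)
0.14 743 x [-0.00977594  0.01022833] zmax 0.011435804560573014
0.15 430 x [-0.00975     0.00993065] zmax 0.011233471219287541
0.16 371 x [-0.00948544  0.01014159] zmax 0.011364897973695436
0.17 302 x [-0.0096796   0.00923135] zmax 0.01127149738724742
0.18 242 x [-0.0094779   0.00902002] zmax 0.01132034551976193
0.19 220 x [-0.00945714  0.00912635] zmax 0.011243436457231354
0.2 51 x [-0.00797525  0.00877362] zmax 0.010933193379607908
```

View pics/w10c.png

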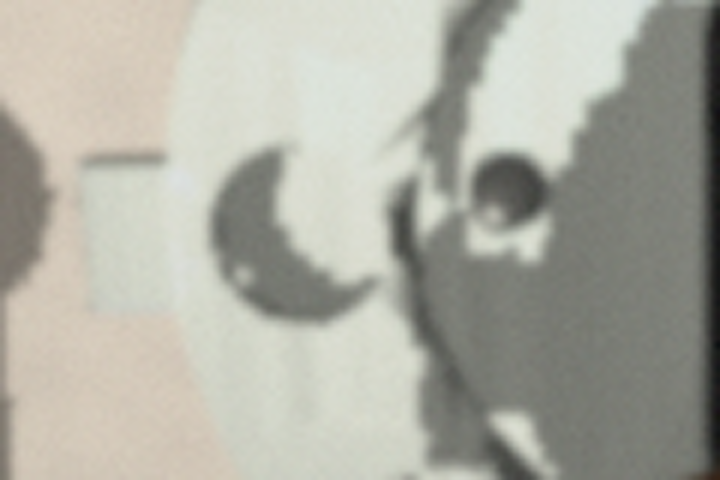

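Call:
apply_moves:
  deltas:
    - [[-0.02, 0, 0.006], 0]
    - [[-0.025, 0.01, 0.008], 0]
    - [[-0.015, 0.02, 0.004], 0]
    - [[-0.0015, 0.02, 0], 0]
    - [[0, 0.008, 0], 0]
    - [[0, 0, 0], 0]

```text
clock: 15.18
tcp_pos: [0.5392, 0.1748, 0.362]
tool_rot: [-1.278, 1.095, -1.095]
wrist_force: [0.3, -0.4, -0.6]
finger_gap: 0.249
```

```bash
python3 goto.py .5388 .1767 .3259 -81.1;python3 -c "
from h import *
snap('wrist','w11');snap('side','s11');snap('scene','c11')
a=cv2.imread('pics/s11.png')[70:210,200:380];b=cv2.imread('pics/c11.png')[120:260,300:480]
cv2.imwrite('pics/v11.png',cv2.resize(np.hstack([a,b]),None,fx=2.2,fy=2.2,interpolation=2))"
```

```text
t 15.18 tcp [0.5392 0.1748 0.362 ] 
 [[ 1.531e-01 -2.000e-04  9.882e-01]
 [-9.882e-01 -1.000e-04  1.531e-01]
 [ 0.000e+00 -1.000e+00 -2.000e-04]] 
q [ 0.105  0.443  1.323 -0.     1.376  1.522] F [ 0.3 -0.4 -0.6] gap 0.249
delta tool [-0.002   0.0361 -0.0001] cur yaw -81.19 turn -0.09
```

View pics/w11.png

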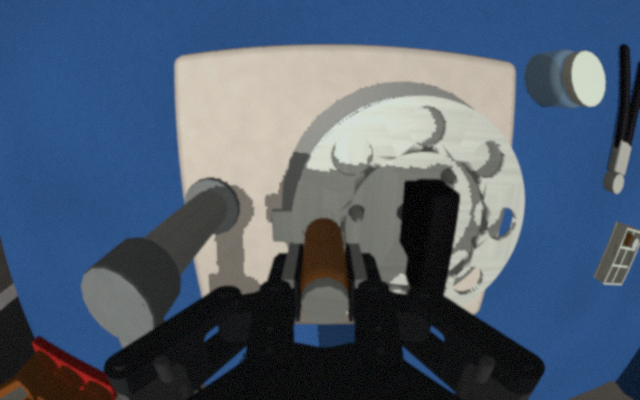

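View pics/v11.png

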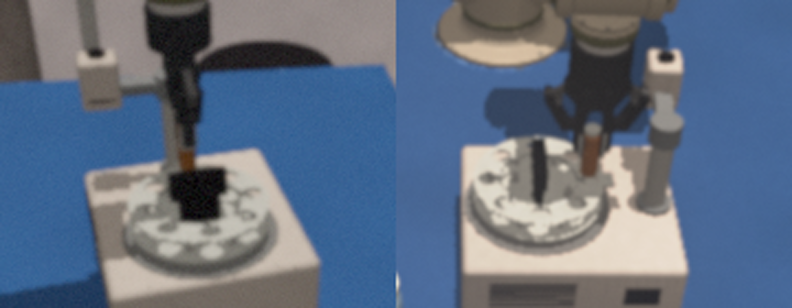

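Call:
apply_moves:
  deltas:
    - [[-0.002, 0.004, 0], 0]
    - [[0, 0.004, 0], 0]
    - [[0, 0.004, 0], 0]
    - [[0, 0, 0], 0]

```text
clock: 15.82
tcp_pos: [0.5389, 0.177, 0.3493]
tool_rot: [-1.279, 1.096, -1.095]
wrist_force: [-0.4, 0.3, -0.1]
finger_gap: 0.251
```

```bash
python3 goto.py .5388 .1767 .3259 -81.1
```

```text
t 15.82 tcp [0.5389 0.177  0.3493] 
 [[ 1.534e-01 -8.000e-04  9.882e-01]
 [-9.882e-01 -1.000e-04  1.534e-01]
 [-0.000e+00 -1.000e+00 -8.000e-04]] 
q [ 0.109  0.455  1.342 -0.     1.345  1.525] F [-0.4  0.3 -0.1] gap 0.251
delta tool [ 0.0003  0.0234 -0.0001] cur yaw -81.17 turn -0.07
```

Vial's foot is through the pocket mouth without force; on down.

Call:
apply_moves:
  deltas:
    - [[0, 0.006, 0], 0]
    - [[0, 0.006, 0], 0]
    - [[0, 0.005, 0], 0]
    - [[0, 0.003, 0], 0]
    - [[0, 0.0015, 0], 0]
    - [[0, 0, 0], 0]

```text
clock: 16.58
tcp_pos: [0.5389, 0.177, 0.3282]
tool_rot: [-1.278, 1.095, -1.095]
wrist_force: [1.0, -0.3, -0.8]
finger_gap: 0.25
```

Call:
apply_moves:
  deltas:
    - [[0, 0.001, 0], 0]
    - [[0, 0.001, 0], 0]
    - [[0, 0, 0], 0]

```text
clock: 16.95
tcp_pos: [0.5389, 0.177, 0.3262]
tool_rot: [-1.278, 1.095, -1.095]
wrist_force: [1.3, 0.4, -0.2]
finger_gap: 0.251
```

Call:
apply_moves:
  deltas:
    - [[0, 0.001, 0], 0]
    - [[0, 0, 0], 0]

```text
clock: 17.2
tcp_pos: [0.5389, 0.177, 0.3259]
tool_rot: [-1.277, 1.094, -1.095]
wrist_force: [-1.2, -1.7, 4.3]
finger_gap: 0.246
```

Call:
apply_moves:
  deltas:
    - [[0, 0, 0], 0]
    - [[0, 0, 0], 0]
    - [[0, 0, 0], 0]
  gripper: 0.042

```text
clock: 17.58
tcp_pos: [0.5389, 0.177, 0.3251]
tool_rot: [-1.278, 1.095, -1.095]
wrist_force: [-0.3, -0.3, -0.4]
finger_gap: 0.49
```

Call:
apply_moves:
  deltas:
    - [[0, -0.01, 0], 0]
    - [[0, -0.025, 0], 0]
    - [[0, -0.04, 0], 0]
    - [[0, -0.04, 0], 0]
    - [[0, 0, 0], 0]

```text
clock: 18.2
tcp_pos: [0.5386, 0.177, 0.444]
tool_rot: [-1.273, 1.09, -1.098]
wrist_force: [-0.6, 0.1, -1.2]
finger_gap: 0.492
```

```bash
cat > m12.py <<'E'
from h import *
st();snap('wrist','w12');im=load('w12');w=wcloud(im)
d=np.hypot(w[...,0]-.5388,w[...,1]-.1767)
m=(d<.02)&(w[...,2]>.18)&(w[...,2]<.21);p=w[m];print('cap',p.mean(0),np.median(p[:,2]),len(p),cv2.minEnclosingCircle((p[p[:,2]>.19][:,:2]*1000).astype(np.float32)))
E
python3 m12.py
```

```text
t 18.2 tcp [0.5386 0.177  0.444 ] 
 [[ 1.536e-01  7.100e-03  9.881e-01]
 [-9.881e-01  8.000e-04  1.536e-01]
 [ 3.000e-04 -1.000e+00  7.100e-03]] 
q [0.109 0.386 1.175 0.    1.573 1.525] F [-0.6  0.1 -1.2] gap 0.492
cap [0.54029478 0.17762029 0.19188596] 0.19349298701636303 626 ((538.5086669921875, 177.38140869140625), 10.29506778717041)
```

View pics/w12.png

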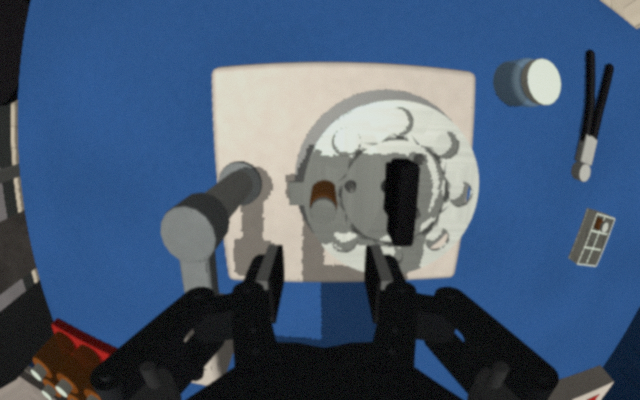

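Call:
apply_moves:
  deltas:
    - [[0, -0.03, 0], 0]
    - [[-0.03, -0.025, -0.018], 0]
    - [[-0.045, 0, -0.027], 0]
    - [[-0.045, 0, -0.027], 0]
    - [[-0.028, 0, -0.016], 0]
    - [[0, 0, 0], -9]
    - [[0, 0, 0], -10]
    - [[0, 0, 0], -10]
  gripper: 0

```text
clock: 19.25
tcp_pos: [0.4292, 0.3099, 0.4942]
tool_rot: [-1.455, 0.707, -0.705]
wrist_force: [0.8, 0.1, -0.5]
finger_gap: -0.003
```

Call:
apply_moves:
  deltas:
    - [[0, 0, 0], -10]
    - [[0, 0, 0], -10]
    - [[0, 0, 0], -10]
    - [[0, 0, 0], -10]
    - [[0, 0, 0], -10]
    - [[0, 0, 0], -8]
    - [[0, 0, 0], 0]
    - [[0, 0, 0], 0]

```text
clock: 20.25
tcp_pos: [0.4293, 0.3097, 0.4948]
tool_rot: [-1.57, -0.077, 0.078]
wrist_force: [-0.3, 0.3, -0.5]
finger_gap: 0.001
```

```bash
python3 goto.py .428 .310 .50 6; cat > m13.py <<'E'
from h import *
snap('wrist','w13');im=load('w13');w=wcloud(im)
for n,z0,z1 in(('top',.268,.2745),('cap',.2765,.283),):
    m=(w[...,0]>.37)&(w[...,0]<.5)&(w[...,1]>.19)&(w[...,1]<.34)&(w[...,2]>z0)&(w[...,2]<z1)
    v,u=np.where(m);p=w[m];print(n,len(p),p.mean(0),u.min(),u.max(),v.min(),v.max(),cv2.minAreaRect((p[:,:2]*1000).astype(np.float32)))
E
python3 m13.py
```

```text
t 20.25 tcp [0.4293 0.3097 0.4948] 
 [[ 9.951e-01 -9.000e-04 -9.880e-02]
 [ 9.880e-02 -4.000e-04  9.951e-01]
 [-1.000e-03 -1.000e+00 -3.000e-04]] 
q [0.401 0.296 1.168 0.    1.679 0.302] F [-0.3  0.3 -0.5] gap 0.001
delta tool [-0.0013 -0.0052  0.0004] cur yaw 5.67 turn -0.33
top 114 [0.45646838 0.2745179  0.2710336 ] 353 361 261 283 ((457.63690185546875, 272.2028503417969), (5.2455339431762695, 18.694629669189453), 19.580659866333008)m13.py:5: RuntimeWarning: Mean of empty slice.
  v,u=np.where(m);p=w[m];print(n,len(p),p.mean(0),u.min(),u.max(),v.min(),v.max(),cv2.minAreaRect((p[:,:2]*1000).astype(np.float32)))
  ret = um.true_divide(
Traceback (most recent call last):
  File "m13.py", line 5, in <module>
    v,u=np.where(m);p=w[m];print(n,len(p),p.mean(0),u.min(),u.max(),v.min(),v.max(),cv2.minAreaRect((p[:,:2]*1000).astype(np.float32)))
                                                    ~~~~~^^
ValueError: zero-size array to reduction operation minimum which has no identity
```

View pics/w13.png

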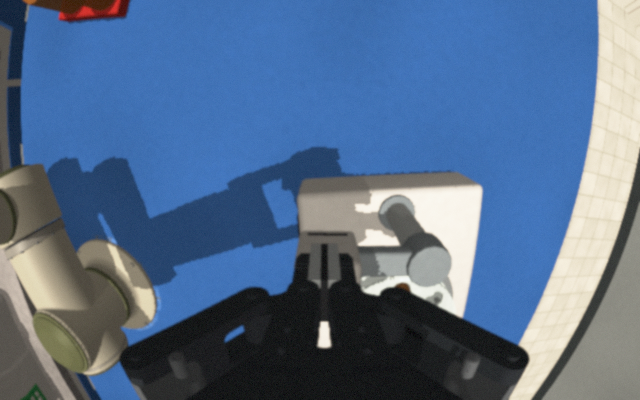

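```bash
python3 - <<'E'
from h import *
im=load('w13');w=wcloud(im);v,u=np.mgrid[:400,:640]
m=(u>296)&(u<360)&(v>225)&(v<290)&(w[...,2]>.21)&(w[...,2]<.28)&(w[...,1]>.2)&(w[...,1]<.34)
p=w[m];print(len(p),p.min(0),p.max(0))
h=(p[:,2]<.262)&(p[:,2]>.21);q=p[h];print(len(q),np.polyfit(q[:,0],q[:,1],1),q[:,0].min(),q[:,0].max(),q.mean(0))
m=(u>370)&(u<460)&(v>180)&(v<300)&(w[...,2]>.236)&(w[...,2]<.25);print('arm/hub',cv2.minAreaRect((w[m][:,:2]*1000).astype(np.float32)),w[m].max(0))
E
```

```text
1186 [0.41007427 0.26291536 0.21145378] [0.4629893  0.28195174 0.27389798]
1065 [0.06206599 0.25198731] 0.4100742724875737 0.46298930369588104 [0.43572509 0.27903102 0.23403224]
arm/hub ((508.8330078125, 263.0639953613281), (71.12428283691406, 40.98588562011719), 8.702263832092285) [0.54423753 0.2858665  0.24523691]
```

Call:
apply_moves:
  deltas:
    - [[0, 0.03, 0], -0.3]
    - [[0, 0.04, 0], 0]
    - [[0, 0.018, 0], 0]
    - [[0, 0, -0.01], 0]
    - [[0, 0, -0.009], 0]
    - [[0, 0, 0], 0]

```text
clock: 21.05
tcp_pos: [0.4314, 0.2901, 0.4083]
tool_rot: [-1.569, -0.084, 0.081]
wrist_force: [-0.9, 0.3, 0.0]
finger_gap: 0.001
```

```bash
python3 goto.py .43 .289 .407 6
```

```text
t 21.05 tcp [0.4314 0.2901 0.4083] 
 [[ 9.944e-01  1.800e-03 -1.052e-01]
 [ 1.052e-01  7.000e-04  9.944e-01]
 [ 1.800e-03 -1.000e+00  5.000e-04]] 
q [ 0.364  0.325  1.373 -0.     1.442  0.259] F [-0.9  0.3  0. ] gap 0.001
delta tool [-0.0016  0.0013 -0.001 ] cur yaw 6.04 turn 0.04
```

Call:
apply_moves:
  deltas:
    - [[-0.002, 0, -0.005], -3]
    - [[-0.003, 0, -0.01], -6]
    - [[-0.003, 0, -0.01], -6]
    - [[-0.003, 0, -0.01], -6]
    - [[-0.003, 0, -0.01], -6]
    - [[0, 0, 0], 0]

```text
clock: 21.8
tcp_pos: [0.4309, 0.2439, 0.4079]
tool_rot: [-1.523, -0.452, 0.45]
wrist_force: [0.2, 0.7, 0.2]
finger_gap: 0.002
```

```bash
cat > rel.py <<'E'
from h import *
o=st();H=np.array([.5252,.2647]);M=R.from_rotvec(o['tool_rot']).as_matrix();d=o['tcp_pos'][:2]-H
print('tool-frame rel: x(-r)',d@M[:2,0],'z(d)',d@M[:2,2],'phi',np.degrees(np.arctan2(M[1,0],M[0,0]))+180)
E
python3 rel.py; python3 -c "
from h import *
snap('wrist','w14')"
```

```text
t 21.8 tcp [0.4309 0.2439 0.4079] 
 [[ 8.386e-01  1.400e-03 -5.448e-01]
 [ 5.448e-01  3.000e-04  8.386e-01]
 [ 1.300e-03 -1.000e+00 -5.000e-04]] 
q [ 0.275  0.282  1.438 -0.     1.42  -0.301] F [0.2 0.7 0.2] gap 0.002
tool-frame rel: x(-r) -0.09041658230341353 z(d) 0.03392087887013047 phi 213.01221627029898
```

View pics/w14.png

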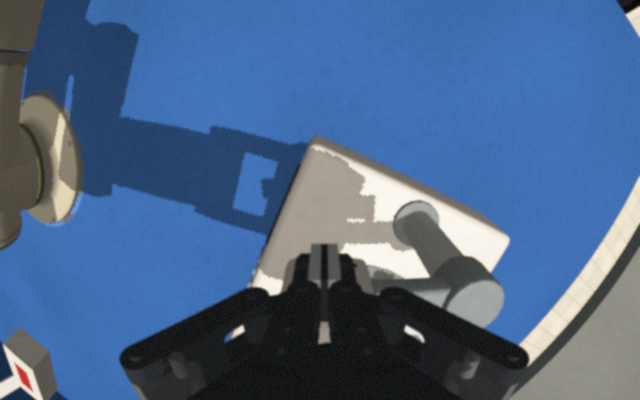

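Call:
apply_moves:
  deltas:
    - [[-0.003, 0, -0.01], -6]
    - [[-0.003, 0, -0.01], -6]
    - [[-0.003, 0, -0.01], -6]
    - [[-0.003, 0, -0.01], -6]
    - [[-0.003, 0, -0.01], -6]
    - [[-0.003, 0, -0.01], -6]
    - [[-0.003, 0, -0.01], -6]
    - [[-0.003, 0, -0.01], -6]

```text
clock: 22.85
tcp_pos: [0.4801, 0.1801, 0.4076]
tool_rot: [-1.277, -1.096, 1.095]
wrist_force: [-1.9, 3.0, 2.1]
finger_gap: -0.004
```

```bash
python3 rel.py; python3 -c "
from h import *
snap('wrist','w15');snap('side','s15');snap('scene','c15')
a=cv2.imread('pics/s15.png')[70:210,200:380];b=cv2.imread('pics/c15.png')[120:260,300:480]
cv2.imwrite('pics/v15.png',cv2.resize(np.hstack([a,b]),None,fx=2.2,fy=2.2,interpolation=2))"
```

```text
t 22.85 tcp [0.4801 0.1801 0.4076] 
 [[ 1.527e-01 -1.000e-04 -9.883e-01]
 [ 9.883e-01  6.000e-04  1.527e-01]
 [ 6.000e-04 -1.000e+00  2.000e-04]] 
q [ 1.280e-01  3.130e-01  1.393e+00  1.000e-03  1.436e+00 -1.290e+00] F [-1.9  3.   2.1] gap -0.004
tool-frame rel: x(-r) -0.09048048764224995 z(d) 0.03163731478957846 phi 261.21901052652225
```

View pics/v15.png

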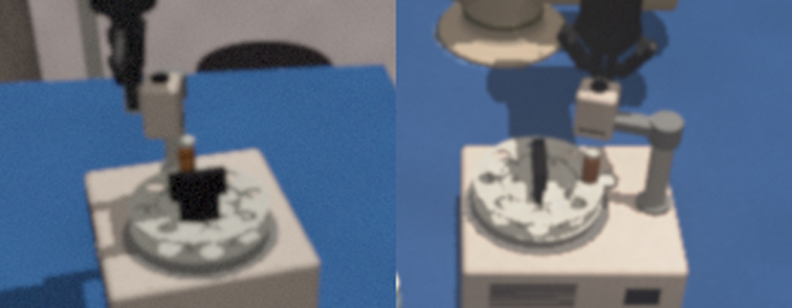

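Call:
apply_moves:
  deltas:
    - [[-0.003, 0, -0.01], -6]
    - [[-0.003, 0, -0.01], -6]
    - [[-0.002, 0, -0.007], -4]
    - [[0, 0, 0], 0]

```text
clock: 23.5
tcp_pos: [0.5064, 0.1706, 0.4075]
tool_rot: [-1.149, -1.299, 1.298]
wrist_force: [-1.2, 1.3, 2.5]
finger_gap: 0.001
```

```bash
python3 rel.py
```

```text
t 23.5 tcp [0.5064 0.1706 0.4075] 
 [[-1.215e-01  6.000e-04 -9.926e-01]
 [ 9.926e-01  3.000e-04 -1.215e-01]
 [ 2.000e-04 -1.000e+00 -7.000e-04]] 
q [ 0.103  0.351  1.336  0.     1.454 -1.59 ] F [-1.2  1.3  2.5] gap 0.001
tool-frame rel: x(-r) -0.09114859965023103 z(d) 0.030098947102160857 phi 276.9812244984865
```

Call:
apply_moves:
  deltas:
    - [[-0.001, 0, -0.003], -2]
    - [[0, 0, -0.002], 0]
    - [[0, 0, 0], 0]

```text
clock: 23.88
tcp_pos: [0.5085, 0.1704, 0.4076]
tool_rot: [-1.123, -1.317, 1.33]
wrist_force: [-26.7, -1.5, 13.8]
finger_gap: 0.002
```

Call:
apply_moves:
  deltas:
    - [[0, 0, -0.002], 0]
    - [[0, 0, 0], 0]

```text
clock: 24.12
tcp_pos: [0.5093, 0.1706, 0.4076]
tool_rot: [-1.119, -1.313, 1.333]
wrist_force: [-38.1, -3.8, 18.7]
finger_gap: -0.001
```

```bash
python3 rel.py
```

```text
t 24.12 tcp [0.5093 0.1706 0.4076] 
 [[-1.577e-01 -1.530e-02 -9.874e-01]
 [ 9.875e-01 -2.300e-03 -1.577e-01]
 [ 1.000e-04 -9.999e-01  1.550e-02]] 
q [ 1.030e-01  3.580e-01  1.324e+00 -1.000e-03  1.475e+00 -1.626e+00] F [-38.1  -3.8  18.7] gap -0.001
tool-frame rel: x(-r) -0.09040051138024692 z(d) 0.030569324226484118 phi 279.0729884689813
```

Call:
apply_moves:
  deltas:
    - [[0, 0, 0.005], 0]
    - [[0, 0, 0.015], 0]
    - [[0, 0, 0.02], 0]
    - [[0, -0.03, 0.02], 0]
    - [[0, -0.05, 0.02], 0]
    - [[0, 0, 0], 0]

```text
clock: 24.88
tcp_pos: [0.4332, 0.1576, 0.4906]
tool_rot: [-1.136, -1.33, 1.321]
wrist_force: [0.3, -0.2, -0.5]
finger_gap: -0.001
```

```bash
python3 rel.py; cat > m16.py <<'E'
from h import *
snap('wrist','w16');snap('side','s16');snap('scene','c16')
a=cv2.imread('pics/s16.png')[70:210,200:380];b=cv2.imread('pics/c16.png')[120:260,300:480]
cv2.imwrite('pics/v16.png',cv2.resize(np.hstack([a,b]),None,fx=2.2,fy=2.2,interpolation=2))
for n in('side','scene','wrist'):
    im=load({'side':'s16','scene':'c16','wrist':'w16'}[n]);w=(wcloud if n=='wrist' else cloud)(im)
    m=(np.hypot(w[...,0]-.539,w[...,1]-.177)<.05)&(w[...,2]>.262)&(w[...,2]<.276);p=w[m]
    if len(p)>5:
        r=cv2.minAreaRect((p[:,:2]*1000).astype(np.float32));c=np.array(r[0])/1000-[.5252,.2647];print(n,len(p),r,'phi',np.degrees(np.arctan2(c[1],c[0]))%360,np.hypot(*c))
    d=np.hypot(w[...,0]-.549,w[...,1]-.1115);m=(d<.084)&(d>.05)&(w[...,2]>.13)&(w[...,2]<.16);p=w[m];print(' deck z',np.median(p[:,2]))
E
python3 m16.py
```

```text
t 24.88 tcp [0.4332 0.1576 0.4906] 
 [[-1.568e-01  7.700e-03 -9.876e-01]
 [ 9.876e-01  3.000e-04 -1.568e-01]
 [-9.000e-04 -1.000e+00 -7.600e-03]] 
q [ 0.091  0.167  1.352 -0.     1.614 -1.637] F [ 0.3 -0.2 -0.5] gap -0.001
tool-frame rel: x(-r) -0.09134235442051157 z(d) 0.10763669962173111 phi 279.0188621445058
side 161 ((538.1027221679688, 173.29315185546875), (41.36032485961914, 48.24876403808594), 9.273337364196777) phi 278.0346204308197 0.09231301168882523
 deck z 0.14789557915296675
scene 186 ((543.5745849609375, 177.5865478515625), (48.024925231933594, 49.218162536621094), 10.572701454162598) phi 281.910643130188 0.08903021351038544
 deck z 0.14561313967733758
wrist 128 ((524.2885131835938, 171.4505157470703), (14.416457176208496, 7.111041069030762), 7.124258995056152) phi 269.43996811438245 0.09325393890691085
 deck z 0.14628346503452555
```

View pics/v16.png

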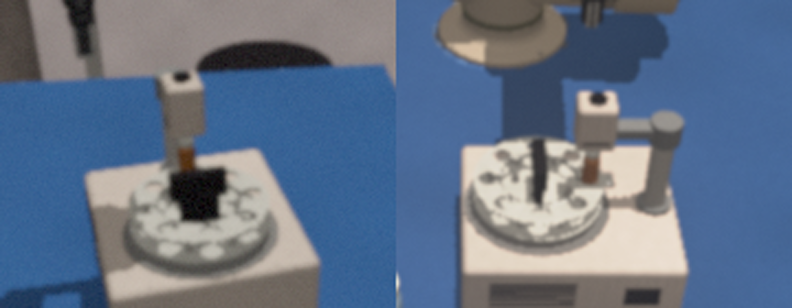

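View pics/w16.png

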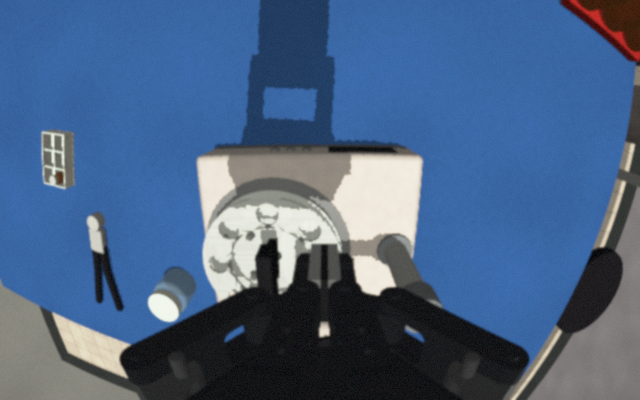

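```bash
python3 -c "
from h import *
print(ctrl.close_job());st()"
```

```text
the job is handed in; nothing more can be done
None
the job is handed in; nothing more can be done
```

The carousel is home on its three pins, the tall vial stands in the pocket beside the index tab, and the sampling head is at its stop. I handed the job in at about 25 s, with the gripper clear of everything.

- **Carousel:** I lifted it by the handle, turned it about 15° and saw pins in the two visible holes before lowering. It met the plate at the expected height, with the upper deck at 146 mm and the fin top at 186 mm. The fitted tilt is under 0.002 rad, and its centre is within about 1 mm of the seat I worked out from the pins.
- **Vial:** After release the cap was at 193.5 mm, against 194 mm expected, and within about 1 mm of the pocket centre. I did not measure it again after the swing; it still looked upright in the side and scene pictures.
- **Sampling head:** I pushed it until the stop pushed back. The push peaked at 38 N sideways (about 42 N in total), higher than intended and around the 40 N limit if finger contact counts toward it.
- **Head angle check:** The tool stood at 279.0° at the stop, against 278.9° expected. The side camera gave 278.0° and the scene camera 281.9°, within their calibration. The wrist camera's 269.4° came from a mostly hidden view, so I disregarded it.

I never touched the short vial, jar or pliers, and they look unmoved in the last wrist picture.

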